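# Shim a battery cell tight in its test holder and keep it pressed

### The arm

A 6-joint arm with a two-finger parallel gripper is mounted at the origin on the work surface. World frame = base frame: x ahead of the robot, y to its left, z up, the work surface at z = 0. Lengths are in m, angles in degrees, forces in N, time in s.
With the tool pointing down it reaches from about 0.275 to 1 m from the base axis. Payload 8.4 kg.
Tool frame: the origin (TCP) lies midway between the tips of the shut fingers; the grasp point (between the pads) lies 19 mm behind it; z points along the fingers, y is the line along which they close (so a half turn about z gives the same grasp; the last joint's range is limited). The gripper opens to 85 mm and grips with 20 to 120 N. Pads are 22 mm wide; open, the fingers measure 114 mm over their backs; the gripper's body (76 mm by 85 mm) begins 54 mm behind the grasp point. The pads swing forward as they close: fully open they stand 13 mm farther back than shut.
Start: joints at [-0.138, 20.225, 93.587, -0, 66.188, -0.138], TCP at [0.625, -0, 0.197] pointing down, gripper open.
Joint ranges: [-150.9, 150.9], [-52.94, 120.26], [3.33, 152.33], [-74.26, 254.26], [0, 154.13], [-172.89, 172.89]. Speed limits (degrees/s): [127.2, 127.2, 159.86, 180, 180, 180].

### API

Orientations are given as a 3x3 rotation matrix whose columns are the frame's x, y, z axes.
In Python, from station import manip, vision gives the robot as it stands.
- The arm moves only by the tool jog_arm, never from a script. Its argument "plan" is a list of rows, each a list of 3 entries, a list of its own where there are three numbers: the turn, a rotation vector about the tool's x, y, z in degrees, then the shift along the tool's x, y, z in mm, then the closure in counts, from 0 (fully open) to 255 (shut). In form: [[[rx, ry, rz], [dx, dy, dz], hand], ...]. A call has 1 to 8 rows; each row is the pose to reach, as a shift and turn from the pose commanded when the call began, along the tool's axes at that moment; what a row does not reach only later rows make up. A row lasts 1/10 s, in which the tool goes at most 50 mm and 8.59 degrees, less where a joint would pass 70% of its speed; a pose out of reach is approached as far as the arm can. A call with a gripper value outside its range is refused whole. The fingers move at their own pace and stop on an object; the grip force is fixed at half the most. Time passes only in rows, so rows that repeat a pose let the fingers close. It gives the time, the measured TCP pose, the force, the opening and the grip force at its end, in the units of the state.
- manip.get_state(): the state, without advancing time (a new reading comes with each control period).
- vision.camera(name): name is "scene" or "side" or "wrist"; returns the picture (480x640x3 uint8, red, green, blue); there is no depth.
- vision.camera_params(name): a dict with "mtx" (3x3 intrinsics, pixels), "extrinsics" (4x4, takes a point from camera to world coordinates); the wrist camera has in their place "T_tool_cam" (4x4, takes a point from camera to tool coordinates, whose origin is the TCP and whose axes are the flange's). Camera axes: x right, y up, looking along -z (the intrinsics and any distortion apply to the point x, -y, -z); pixel columns grow to the right and rows downward; lengths in m; the calibration is good to about 2 mm. The wrist camera is an equidistant fisheye: a pixel r from the principal point sees the ray r / f radians off the axis. A picture is of the moment at which its call begins: read the wrist's pose just before it. camera_params takes no time and is no camera call.
- manip.sign_off(): hands the job in; it is judged then, once.
The state is a dict: "t": time; "qpos": joint angles; "joint_velocities": joint speeds; "joint_torque": joint torques, N m; "tcp_pos": TCP position; "ee_rot": TCP orientation; "wrist_force": force on the tool from outside, world axes, zero at the start; "ft_torque": the same for the moment, N m; "width": opening from 0.0 (shut) to 1.0 (fully open); "grasp_force": force on a finger pad.
Only numpy, scipy, OpenCV 4.12 (cv2) and the standard library are available. Lean on these libraries where they do the work, as an engineer would, in place of code of your own. Each camera call takes 0.05 s, during which the arm holds its last target. There are 200 camera calls.

### The job

The cell in the test holder is too short for the push carriage to reach. Take spacers from the rack by their stems, stand them on the rails between the carriage and the cell's flat end, and keep adding until the carriage, pushed forward, closes tight on the stack and the cell before it runs into its stop. Finish with your hand still on the carriage's knob, pressing it firmly but gently (15 to 25 N) so cell and spacers stay clamped between the contacts; leave everything else on the bench alone.

Things in the scene. Friction and masses are not known exactly. Their poses are not given: they have to be found in the camera images.
- holder: Cell holder, fixed: 100 x 360 x 12 mm aluminium base, black end plates 52 mm high, two white rails (10 mm round, centres 39.6 mm apart, 35 mm above the bench). Its y axis runs along the rails, z up; origin on the bench on their middle line. A 46 mm disc on the rails has its centre 55 mm above the bench. From -y to +y: push carriage, gap, cell, fixed contact.
- carriage (a joint): Black push carriage on the holder's rails: travel in m, 0 = drawn fully back, growing towards the cell (holder +y), 0.030 = against its stop. About 1 N drag, no spring, no lock. Sliding the cell and spacers along takes 5 to 10 N more, so press with 15 to 25 N.
- contact_face (a point): Centre of the flat round copper contact (38 mm) on the carriage's front, facing holder +y, 55 mm above the bench. Moves with the carriage; axes as the holder's. The black block behind it is 78 mm high.
- push_knob (a point): Middle of the carriage's upright round black push knob: 22 mm diameter, 64 to 100 mm above the bench, this point at 82 mm and 60 mm behind (holder -y) contact_face. The deck under it is 53 mm high. Axes as the holder's.
- cell_end (a point): Centre of the flat bottom end of the cell in the holder, facing the carriage, 55 mm above the bench. The cell is a white cylinder, 46 mm diameter, 120 mm long along its y from here plus a 3 mm terminal boss, about 0.5 kg, lying free to slide on the rails. It is only to be pushed along, not lifted.
- fixed_face (a point): Centre of the fixed contact's copper face, 55 mm above the bench, facing holder -y; black block 64 mm wide, 80 mm high, bolted down somewhere along the rails. The cell's boss lies 0 to 2 mm short of it; pushed home, the cell's flat end is 123 mm from this face. Axes as the holder's.
- rack: Grey spacer rack, fixed, 80 x 164 mm: two rails with 5 thin dividers (35 mm high), a spacer standing between each pair, about 38 mm apart along the rack's y axis. Origin on the bench under its middle.
- spacer1_mid (a point): Spacer: aluminium disc 46 mm diameter, 20 mm thick (along its own y), standing on edge, with an upright black grip stem on top (14 mm along its x, 10 mm along its y, from 21 to 65 mm above this point). This point is the centre of the disc: 40 mm above the bench in the rack, 55 mm on the holder's rails. z up along the stem; 0.1 kg. All four are alike.
- spacer2_mid (a point): Spacer: aluminium disc 46 mm diameter, 20 mm thick (along its own y), standing on edge, with an upright black grip stem on top (14 mm along its x, 10 mm along its y, from 21 to 65 mm above this point). This point is the centre of the disc: 40 mm above the bench in the rack, 55 mm on the holder's rails. z up along the stem; 0.1 kg. All four are alike.
- spacer3_mid (a point): Spacer: aluminium disc 46 mm diameter, 20 mm thick (along its own y), standing on edge, with an upright black grip stem on top (14 mm along its x, 10 mm along its y, from 21 to 65 mm above this point). This point is the centre of the disc: 40 mm above the bench in the rack, 55 mm on the holder's rails. z up along the stem; 0.1 kg. All four are alike.
- spacer4_mid (a point): Spacer: aluminium disc 46 mm diameter, 20 mm thick (along its own y), standing on edge, with an upright black grip stem on top (14 mm along its x, 10 mm along its y, from 21 to 65 mm above this point). This point is the centre of the disc: 40 mm above the bench in the rack, 55 mm on the holder's rails. z up along the stem; 0.1 kg. All four are alike.
- spare_cell1: Spare cell standing upright, 46 mm diameter, 123 mm high; leave alone. Origin under its middle.
- spare_cell2: Second spare cell standing upright, 46 mm diameter, 123 mm high; leave alone. Origin under its middle.
- meter: Hand-held meter lying on its back, 150 x 76 x 45 mm; leave alone. Origin under its middle.
- driver: Screwdriver lying on the bench; leave alone. Origin under its middle.
- caliper: Steel caliper, 236 mm, lying on the bench; leave alone. Origin under its middle.
- tape_roll: Roll of paper tape, 90 mm diameter, 24 mm high; leave alone. Origin under its middle.
- nut_bin: Small grey bin of nuts, 90 x 70 x 35 mm; leave alone. Origin under its middle.
- carton: Small cardboard box, 110 x 90 x 70 mm; leave alone. Origin under its middle.
Things that resemble listed ones, but are neither listed nor needed, are in the scene too. What is shaped like the part that bears spacer4_mid but blue or red is not meant. What is shaped like the part that bears spacer3_mid but red is not meant.

How it is judged (in metres and radians):
On the way:
1. a spacer stands on the rails in the gap between the carriage's contact and the cell's flat end, let go (((distance between spacer1_mid and contact_face below 0.1 m and y of spacer1_mid in the frame of contact_face above 0.008 m and y of spacer1_mid in the frame of cell_end below -0.008 m and z of spacer1_mid in the frame of contact_face between -0.004 and 0.004 m and angle between spacer1's own z axis and vertical below 0.15 rad and contact force between the fingers and spacer1 below 0.5 N) or (distance between spacer2_mid and contact_face below 0.1 m and y of spacer2_mid in the frame of contact_face above 0.008 m and y of spacer2_mid in the frame of cell_end below -0.008 m and z of spacer2_mid in the frame of contact_face between -0.004 and 0.004 m and angle between spacer2's own z axis and vertical below 0.15 rad and contact force between the fingers and spacer2 below 0.5 N) or (distance between spacer3_mid and contact_face below 0.1 m and y of spacer3_mid in the frame of contact_face above 0.008 m and y of spacer3_mid in the frame of cell_end below -0.008 m and z of spacer3_mid in the frame of contact_face between -0.004 and 0.004 m and angle between spacer3's own z axis and vertical below 0.15 rad and contact force between the fingers and spacer3 below 0.5 N) or (distance between spacer4_mid and contact_face below 0.1 m and y of spacer4_mid in the frame of contact_face above 0.008 m and y of spacer4_mid in the frame of cell_end below -0.008 m and z of spacer4_mid in the frame of contact_face between -0.004 and 0.004 m and angle between spacer4's own z axis and vertical below 0.15 rad and contact force between the fingers and spacer4 below 0.5 N))), for 0.2 s.
At the end, for the whole second after the job is handed in: Fingers press the carriage (over 3 N) and touch no spacer or the cell; the carriage presses an upright spacer (over 4 N), a spacer (upright to 0.15 rad) presses the cell and the cell the fixed contact (over 3 N each); carriage still, travel under 29.5 mm (contact force between fixed_contact and cell above 3 N and ((contact force between cell and spacer1 above 3 N and angle between spacer1's own z axis and vertical below 0.15 rad) or (contact force between cell and spacer2 above 3 N and angle between spacer2's own z axis and vertical below 0.15 rad) or (contact force between cell and spacer3 above 3 N and angle between spacer3's own z axis and vertical below 0.15 rad) or (contact force between cell and spacer4 above 3 N and angle between spacer4's own z axis and vertical below 0.15 rad)) and ((contact force between carriage and spacer1 above 4 N and angle between spacer1's own z axis and vertical below 0.15 rad) or (contact force between carriage and spacer2 above 4 N and angle between spacer2's own z axis and vertical below 0.15 rad) or (contact force between carriage and spacer3 above 4 N and angle between spacer3's own z axis and vertical below 0.15 rad) or (contact force between carriage and spacer4 above 4 N and angle between spacer4's own z axis and vertical below 0.15 rad)) and contact force between the fingers and carriage above 3 N and value of joint carriage below 0.0295 m and velocity of joint carriage below 0.005 m/s and contact force between the fingers and spacer1 below 0.5 N and contact force between the fingers and spacer2 below 0.5 N and contact force between the fingers and spacer3 below 0.5 N and contact force between the fingers and spacer4 below 0.5 N and contact force between the fingers and cell below 0.5 N); the arm keeps its last pose, push and grip.
It fails at once if the cell is pressed against the fixed contact harder than 60 N (contact force between fixed_contact and cell above 60 N).
It fails at once if the cell is lifted out of the rails or tipped (z of cell_end in the frame of fixed_face above 0.02 m or angle between cell_end's own z axis and vertical above 0.3 rad).
It fails at once if something else on the bench is shifted by more than 40 mm (distance of any of spare_cell1, spare_cell2, meter, driver, caliper, tape_roll, nut_bin, carton from where it was at the start of the episode above 0.04 m).
It also fails if it takes over 72 s, if anything falls off the work surface, if the arm or the gripper's body presses on something with over 40 N, if the wrist force passes 120 N, or if a joint passes its speed limit or range.

## Working session

There is one attempt and no reset: what is moved stays moved. The work goes in short steps, Python scripts to look and compute and a tool call to move; the robot and the scene stay as the last step left them, time stands still between calls to the robot, and variables do not carry over. Pictures are saved under pics/ and viewed, at most 10 in all, crops included, and the job is handed in when it is done.

Besides the shell and the picture viewer there is one more tool, called after "Emit:" as name(argument=value, ...) on one line, values as JSON. jog_arm: Moves the arm, as the interface text tells. Its arguments: {"type":"object","properties":{"plan":{"type":"array","items":{"type":"array"}}},"required":["plan"]}

```bash
mkdir -p pics; ls; python3 - <<'E'
from station import manip, vision
import cv2,numpy as np
np.set_printoptions(precision=4,suppress=True)
for n in ["scene","side","wrist"]:
    im=vision.camera(n); cv2.imwrite(f"pics/{n}0.png",im[:,:,::-1]); p=vision.camera_params(n); print(n,p)
s=manip.get_state();print(s)
E
```

```text
pics
scene {'mtx': array([[614.6962,   0.    , 318.705 ],
       [  0.    , 614.6962, 253.2276],
       [  0.    ,   0.    ,   1.    ]]), 'extrinsics': array([[ 0.8096, -0.311 ,  0.4978,  1.2428],
       [ 0.5868,  0.4481, -0.6744, -0.9567],
       [-0.0134,  0.8381,  0.5453,  0.8954],
       [ 0.    ,  0.    ,  0.    ,  1.    ]])}
side {'mtx': array([[605.1539,   0.    , 318.2503],
       [  0.    , 605.1539, 230.3155],
       [  0.    ,   0.    ,   1.    ]]), 'extrinsics': array([[ 0.9541,  0.2269, -0.1954,  0.2991],
       [-0.2991,  0.6915, -0.6576, -0.6967],
       [-0.0141,  0.6859,  0.7276,  0.9051],
       [ 0.    ,  0.    ,  0.    ,  1.    ]])}
wrist {'mtx': array([[371.6483,   0.    , 319.7793],
       [  0.    , 371.6483, 240.2357],
       [  0.    ,   0.    ,   1.    ]]), 'T_tool_cam': array([[ 0.0004,  0.9606,  0.2781,  0.0699],
       [ 1.    , -0.0006,  0.0008,  0.    ],
       [ 0.001 ,  0.2781, -0.9606, -0.1765],
       [ 0.    ,  0.    ,  0.    ,  1.    ]])}
{'t': 0.15, 'qpos': array([-0.1375, 20.2539, 93.6167, -0.0014, 66.1891, -0.137 ]), 'joint_velocities': array([-0.027 , -0.0866, -0.1181, -0.0424,  0.026 , -0.0468]), 'joint_torque': array([ -0.0007, -60.5639, -34.2339,  -0.    ,   0.0062,  -0.    ]), 'tcp_pos': array([ 0.6246, -0.    ,  0.1967]), 'ee_rot': array([[ 0.   ,  1.   , -0.001],
       [ 1.   , -0.   , -0.   ],
       [-0.   , -0.001, -1.   ]]), 'wrist_force': array([ 0.2538,  0.1488, -0.6503]), 'ft_torque': array([ 0.0466, -0.0074,  0.0317]), 'grasp_force': 0.0, 'width': 0.9983236470366851}
```

View pics/scene0.png

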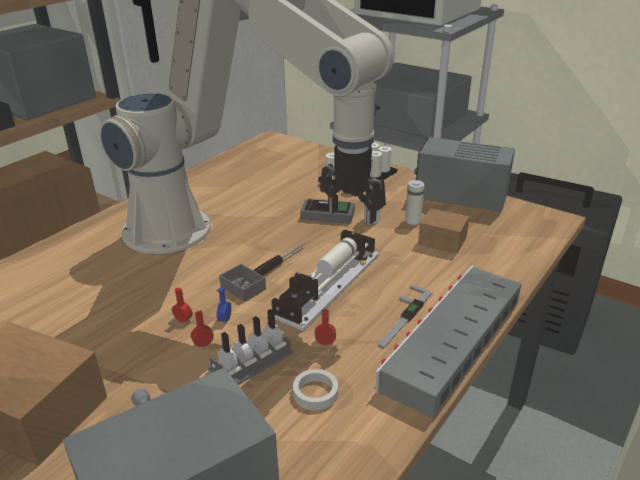

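View pics/side0.png

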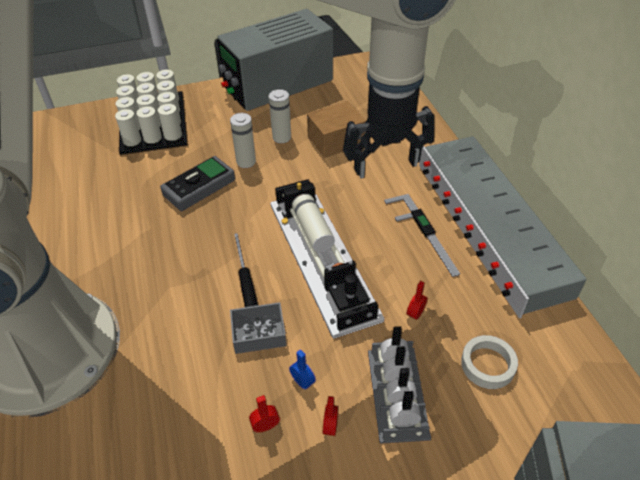

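View pics/wrist0.png

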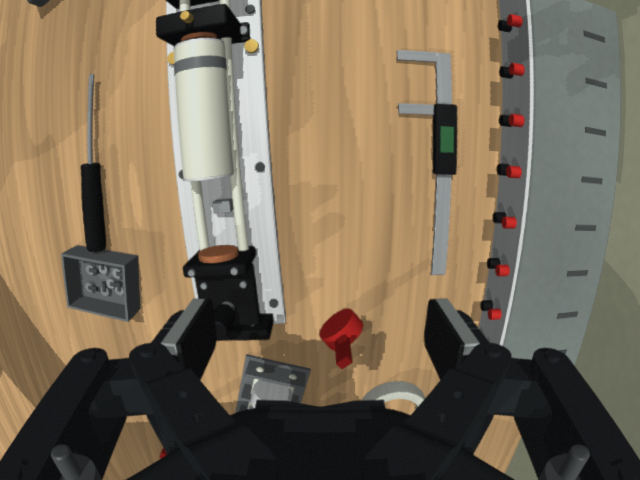

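The scene view shows the four real spacers in the grey rack, with stem tops near (226,337) to (271,319). In the side view the stems run from (397,330) to (408,398). The red and blue lookalikes stand loose on the bench. In the wrist view the holder runs nearly along world y, with the cell end near (207,180) and the carriage contact near (219,255).

```bash
cat > h.py <<'E'
from station import manip, vision
import cv2,numpy as np
np.set_printoptions(precision=4,suppress=True)
def ray(name,uv,T=None):
    p=vision.camera_params(name);K=p['mtx']
    a=(uv[0]-K[0,2])/K[0,0];b=(uv[1]-K[1,2])/K[1,1]
    if name=='wrist':
        r=np.hypot(a,b);k=np.sin(r)/r if r>1e-9 else 1
        d=np.array([a*k,-b*k,-np.cos(r)]); E=T@p['T_tool_cam']
    else: d=np.array([a,-b,-1.]);E=p['extrinsics']
    d=E[:3,:3]@d
    return E[:3,3],d/np.linalg.norm(d)
def onz(name,uv,z,T=None):
    o,d=ray(name,uv,T);return o+d*(z-o[2])/d[2]
def tri(*rs):
    A=sum(np.eye(3)-np.outer(d,d) for o,d in rs);b=sum((np.eye(3)-np.outer(d,d))@o for o,d in rs)
    x=np.linalg.solve(A,b);return x,[np.linalg.norm(np.cross(x-o,d)) for o,d in rs]
def toolT(s=None):
    s=s or manip.get_state();T=np.eye(4);T[:3,:3]=s['ee_rot'];T[:3,3]=s['tcp_pos'];return T
def proj(name,P,T=None):
    p=vision.camera_params(name);K=p['mtx']
    E=T@p['T_tool_cam'] if name=='wrist' else p['extrinsics']
    c=np.linalg.inv(E)@np.append(P,1);x,y,z=c[0],-c[1],-c[2]
    if name=='wrist':
        r=np.hypot(x,y);t=np.arctan2(r,z);x,y,z=x/r*t,y/r*t,1
    return np.array([K[0,0]*x/z+K[0,2],K[1,1]*y/z+K[1,2]])
def snap(name,fn):
    s=manip.get_state();im=vision.camera(name)[:,:,::-1].copy();cv2.imwrite('pics/'+fn,im);return im,toolT(s),s
E
python3 - <<'E'
from h import *
T=toolT()
sc=[(226,337),(241,330),(257,322),(271,319)];sd=[(408,398),(406,374),(402,352),(397,330)]
for a,b in zip(sc,sd): print(tri(ray('scene',a),ray('side',b)))
for uv,z in [((196,182),35),((207,250),35),((238,182),35),((243,250),35),((207,180),78),((219,255),60),((250,46),12),((278,300),12)]: print(uv,onz('wrist',uv,z/1000,T))
a=cv2.imread('pics/side0.png')[320:450,360:440];a=cv2.resize(a,None,fx=4,fy=4,interpolation=2)
b=cv2.imread('pics/scene0.png')[300:400,200:300];b=cv2.resize(b,None,fx=4.4,fy=4.4,interpolation=2)[:,:440]
o=np.zeros((540,770,3),np.uint8);o[:520,:320]=a;o[:440,330:770]=b;cv2.imwrite('pics/crop1.png',o)
E
```

```text
(array([ 0.5413, -0.3226,  0.0963]), [np.float64(0.0030836999227801046), np.float64(0.0030836999227802043)])
(array([ 0.5526, -0.2887,  0.0981]), [np.float64(0.0010174960157134634), np.float64(0.0010174960157134719)])
(array([ 0.562 , -0.251 ,  0.0975]), [np.float64(0.0012918561519595325), np.float64(0.0012918561519593547)])
(array([ 0.5709, -0.2123,  0.089 ]), [np.float64(0.00411699864021941), np.float64(0.00411699864021962)])
(196, 182) [0.5068 0.0294 0.035 ]
(207, 250) [ 0.513  -0.0381  0.035 ]
(238, 182) [0.5483 0.0282 0.035 ]
(243, 250) [ 0.5498 -0.0379  0.035 ]
(207, 180) [0.5316 0.0359 0.078 ]
(219, 255) [ 0.5324 -0.0349  0.06  ]
(250, 46) [0.5566 0.1609 0.012 ]
(278, 300) [ 0.5792 -0.1016  0.012 ]
```

View pics/crop1.png

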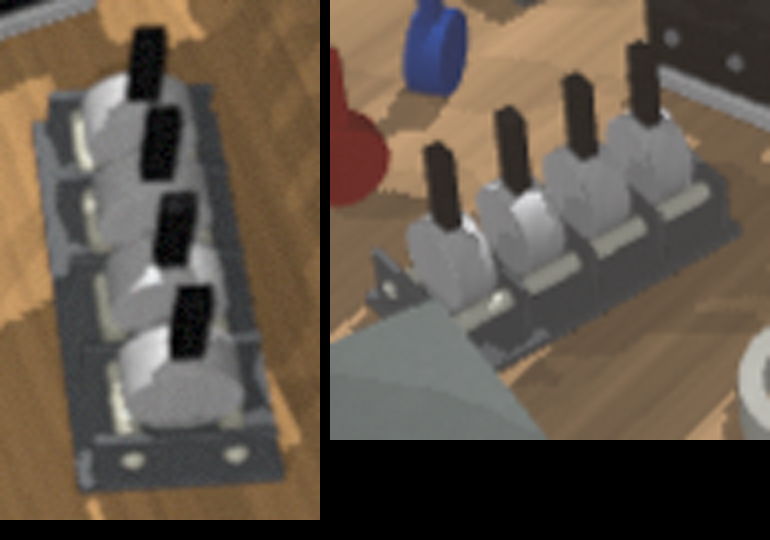

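The crop shows four upright stems with tops at side-view (397,328), (401,347), (404,369) and (408,392). I'll refine these and look from closer.

```bash
python3 - <<'E'
from h import *
sc=[(224.5,333.2),(240.9,325),(255.7,317.3),(270.5,310)];sd=[(408.2,392.5),(404.5,369.2),(400.7,347.5),(397.2,328)]
P=[]
for a,b in zip(sc,sd): x,e=tri(ray('scene',a),ray('side',b));P.append(x);print(x,e[0])
P=np.array(P);d=P[-1]-P[0];print(np.degrees(np.arctan2(d[0],d[1])),np.linalg.norm(d[:2])/3,P.mean(0))
E
```

```text
[ 0.5408 -0.3223  0.1077] 0.0008359952757884314
[ 0.5506 -0.2855  0.1079] 0.0010239633638315301
[ 0.5594 -0.25    0.1086] 0.0005257629166554513
[ 0.5684 -0.2145  0.1079] 0.0010254871683370774
14.3499643058848 0.03710742845947782 [ 0.5548 -0.2681  0.108 ]
```

Emit:
jog_arm(plan=[[[0,0,8],[-50,0,0],0],[[0,0,15],[-100,-20,0],0],[[0,0,15],[-150,-40,0],0],[[0,0,15],[-200,-60,0],0],[[0,0,15],[-250,-80,0],0],[[0,0,15],[-280,-80,0],0],[[0,0,15],[-280,-80,0],0],[[0,0,15],[-280,-80,0],0]])

```text
t: 0.95
tcp_pos: [0.5445, -0.2808, 0.1969]
ee_rot: [[0.261, 0.965, -0.0], [0.965, -0.261, 0.001], [0.0, -0.001, -1.0]]
wrist_force: [-0.5, -0.2, -0.4]
width: 1.003
grasp_force: 0.0
```

```bash
python3 - <<'E'
from h import *
im,T,s=snap('wrist','w1.png');print(T,s['t'])
E
```

```text
[[ 0.2611  0.9653 -0.0004  0.5445]
 [ 0.9653 -0.2611  0.0006 -0.2808]
 [ 0.0005 -0.0006 -1.      0.1969]
 [ 0.      0.      0.      1.    ]] 0.95
```

View pics/w1.png

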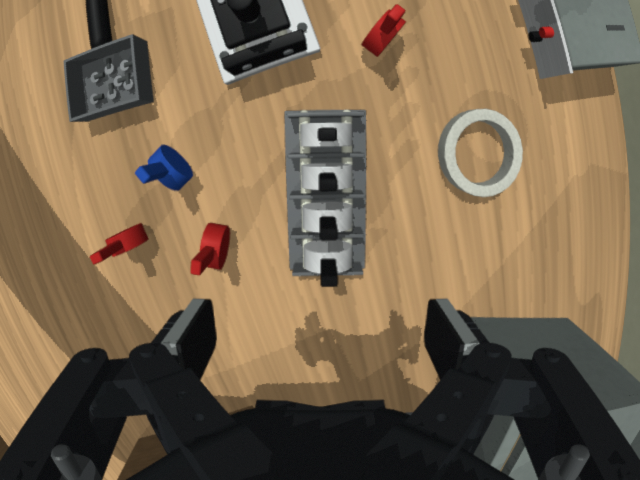

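The close view shows the rack in line with the tool, with stem tops near (327,133), (327,184), (328,231) and (329,280).

```bash
python3 - <<'E'
from h import *
T=toolT();Ti=np.linalg.inv(T)
im=cv2.imread('pics/w1.png');g=im.max(2)
m=(g<45).astype(np.uint8);m[:,:312]=0;m[:,345:]=0;m[:115]=0;m[300:]=0
n,l,st,c=cv2.connectedComponentsWithStats(m)
for i in range(1,n):
    if st[i,4]>60: print(st[i],c[i])
for uv in [(327,133),(327.5,184),(328,231),(329,280)]:
    P=onz('wrist',uv,.105,T);print(P,(Ti@np.append(P,1))[:3]*1000)
E
```

```text
[319 129  17  12 197] [327.0305 134.4162]
[319 174  18  19 306] [327.6209 183.1699]
[319 217  19  23 362] [328.058  228.6906]
[321 260  16  26 395] [328.3038 272.881 ]
[ 0.5683 -0.2117  0.105 ] [71.7297  5.1094 91.9669]
[ 0.5591 -0.2476  0.105 ] [34.6883  5.5826 91.944 ]
[ 0.5505 -0.2819  0.105 ] [-0.62    6.1315 91.9222]
[ 0.5413 -0.3202  0.105 ] [-40.0504   7.1912  91.8975]
```

Emit:
jog_arm(plan=[[[0,0,0],[45,5,0],0],[[0,0,0],[71,5,30],0],[[0,0,0],[71,5,75],0],[[0,0,0],[71,5,110],0],[[0,0,0],[71,5,127],0],[[0,0,0],[71,5,127],0],[[0,0,0],[71,5,127],255],[[0,0,0],[71,5,127],255]])

```text
t: 1.8
tcp_pos: [0.5694, -0.2125, 0.0718]
ee_rot: [[0.258, 0.966, 0.002], [0.966, -0.258, -0.001], [-0.0, 0.002, -1.0]]
wrist_force: [0.8, -0.0, -0.4]
width: 0.693
grasp_force: 0.0
```

Emit:
jog_arm(plan=[[[0,0,0],[0,0,0],255],[[0,0,0],[0,0,0],255],[[0,0,0],[0,0,0],255],[[0,0,0],[0,0,0],255],[[0,0,0],[0,0,0],255]])

```text
t: 2.3
tcp_pos: [0.5688, -0.2131, 0.0716]
ee_rot: [[0.259, 0.966, 0.001], [0.966, -0.259, -0.001], [-0.0, 0.001, -1.0]]
wrist_force: [-2.5, -0.1, 9.0]
width: 0.002
grasp_force: 4.6
```

```bash
python3 - <<'E'
from h import *
im,T,s=snap('wrist','w2.png');a=snap('side','s2.png')[0][280:460,340:500];b=snap('scene','c2.png')[0][270:400,180:320]
o=np.zeros((600,800,3),np.uint8);o[:330,:440]=cv2.resize(im,(440,330));o[:360,450:770]=cv2.resize(a,(320,360));o[340:600,:280]=cv2.resize(b,(280,260));cv2.imwrite('pics/v2.png',o);print(manip.get_state())
E
```

```text
{'t': 2.45, 'qpos': array([-20.6787,  26.7672, 101.6469,  -0.0038,  51.5069,  -5.6623]), 'joint_velocities': array([ 0.087 ,  0.0451,  0.0675, -0.0787,  0.0137,  0.0581]), 'joint_torque': array([  0.1134, -57.1275, -26.3296,   0.052 ,  -0.7479,  -0.0003]), 'tcp_pos': array([ 0.5687, -0.2131,  0.0716]), 'ee_rot': array([[ 0.2591,  0.9659,  0.0013],
       [ 0.9659, -0.2591, -0.0005],
       [-0.0002,  0.0014, -1.    ]]), 'wrist_force': array([-2.0496,  0.0649,  9.4155]), 'ft_torque': array([ 0.1042,  0.398 , -0.0204]), 'grasp_force': 4.598390059927624, 'width': 0.004873836641178764}
```

View pics/v2.png

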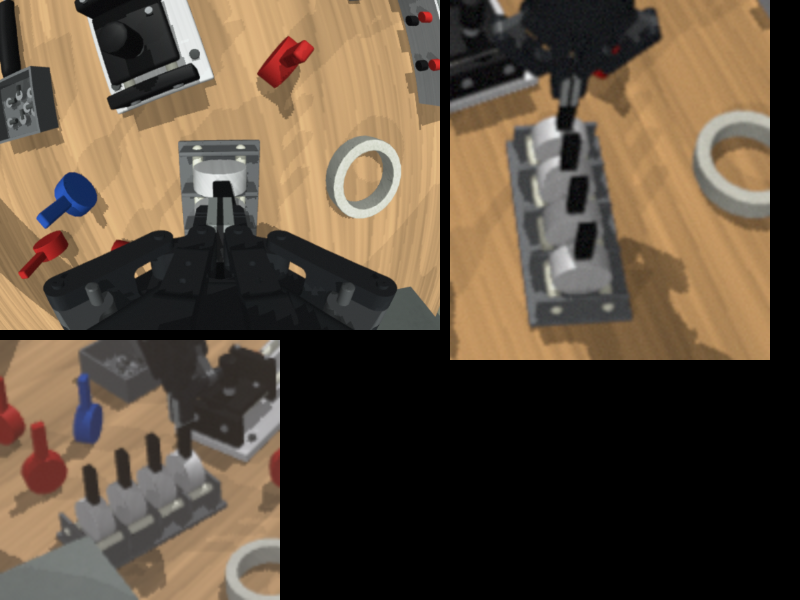

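The composite shows the fingers shut close to stem 4, near (220,190) in the wrist inset, without the stem clearly between them.

```bash
python3 - <<'E'
from h import *
T=toolT();
for x,z in [(0,0),(0,-19),(0,-34),(10,-10),(10,-34),(0,15)]: print(x,z,proj('wrist',(T@np.array([x/1e3,0,z/1e3,1]))[:3],T))
im=cv2.imread('pics/w2.png');g=im[200:330,240:400];cv2.imwrite('pics/v3.png',cv2.resize(g,None,fx=4.5,fy=4.5,interpolation=2))
E
```

```text
0 0 [319.6304 275.695 ]
0 -19 [319.5772 290.7999]
0 -34 [319.5269 305.0615]
10 -10 [319.6082 263.9103]
10 -34 [319.5299 283.4715]
0 15 [319.666  265.6163]
```

View pics/v3.png

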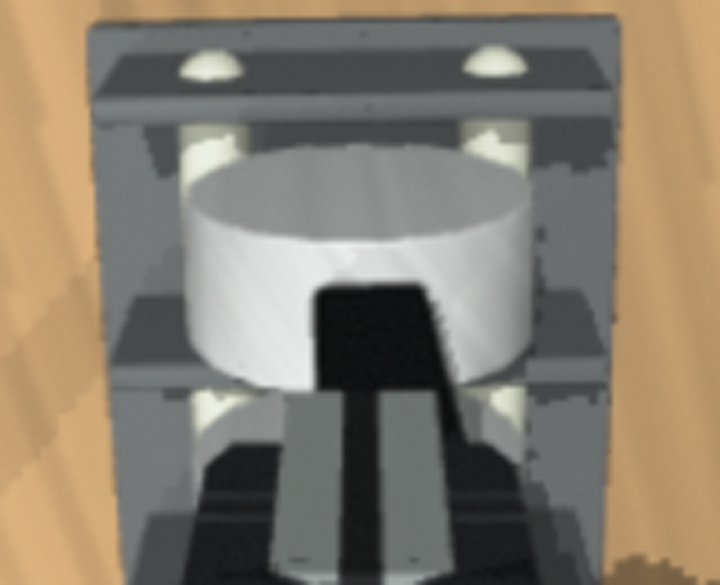

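```bash
python3 - <<'E'
from h import *
T=toolT();
for x in (0,11,-11):
  for z in (-13,-30,-47,-60): print(x,z,*[proj('wrist',(T@np.array([x/1e3,y,z/1e3,1]))[:3],T) for y in (-.0425,.0425)])
print(manip.get_state()['width'])
for P in [(.5687,-.2131,.0716),(.5687,-.2131,.1056)]: print(proj('side',np.array(P)),proj('scene',np.array(P)))
a=cv2.imread('pics/s2.png')[300:380,360:440];b=cv2.imread('pics/c2.png')[270:350,230:310]
cv2.imwrite('pics/v4.png',np.hstack([cv2.resize(i,(400,400),interpolation=2) for i in (a,b)]))
E
```

```text
0 -13 [232.2241 284.8051] [407.0154 284.9348]
0 -30 [224.     299.6105] [415.1469 299.7623]
0 -47 [214.2713 317.3303] [424.7671 317.5121]
0 -60 [205.587 333.344] [433.3557 333.5562]
11 -13 [230.4374 263.5526] [408.8146 263.6746]
11 -30 [221.7128 276.7121] [417.4457 276.8546]
11 -47 [211.2826 292.6228] [427.766  292.7935]
11 -60 [201.864  307.1629] [437.0872 307.3629]
-11 -13 [234.1147 305.0885] [405.1134 305.2244]
-11 -30 [226.4006 321.2717] [412.7361 321.4307]
-11 -47 [217.3741 340.4398] [421.656  340.6295]
-11 -60 [209.4102 357.5684] [429.5264 357.7887]
0.004873836641178764
[395.2139 339.4015] [271.7098 323.7726]
[396.9095 327.4176] [270.8024 310.9871]
```

View pics/v4.png

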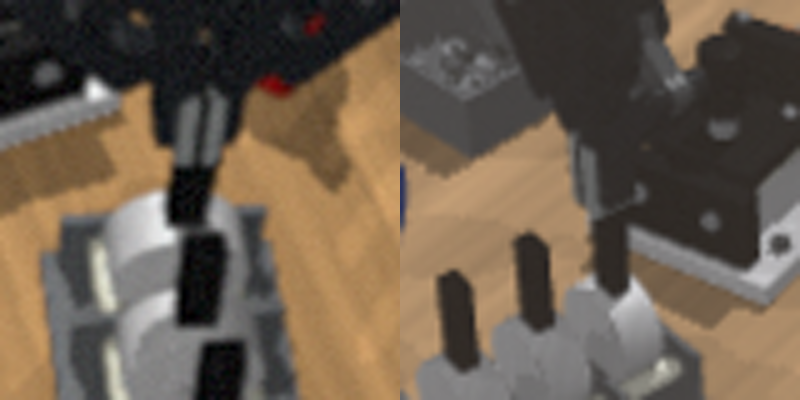

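The crops show the fingertips reaching only about the top of stem 4, at side pixel (400,333). The real tips sit some 25 mm higher than the nominal TCP. I'll open, go 26 mm lower and close again.

Emit:
jog_arm(plan=[[[0,0,0],[0,0,0],0],[[0,0,0],[0,0,0],0],[[0,0,0],[0,0,0],0],[[0,0,0],[0,0,0],0],[[0,0,0],[0,0,0],0],[[0,0,0],[0,0,12],0],[[0,0,0],[0,0,26],0],[[0,0,0],[0,0,26],0]])

```text
t: 3.25
tcp_pos: [0.5663, -0.212, 0.0415]
ee_rot: [[0.259, 0.966, -0.004], [0.966, -0.259, 0.002], [0.0, -0.004, -1.0]]
wrist_force: [-0.6, 0.2, 0.1]
width: 0.998
grasp_force: 0.0
```

Emit:
jog_arm(plan=[[[0,0,0],[0,0,0],255],[[0,0,0],[0,0,0],255],[[0,0,0],[0,0,0],255],[[0,0,0],[0,0,0],255],[[0,0,0],[0,0,0],255],[[0,0,0],[0,0,0],255],[[0,0,0],[0,0,0],255]])

```text
t: 3.95
tcp_pos: [0.5683, -0.2128, 0.0446]
ee_rot: [[0.259, 0.966, 0.0], [0.966, -0.259, -0.0], [-0.0, 0.0, -1.0]]
wrist_force: [-1.1, -0.1, 4.6]
width: 0.154
grasp_force: 58.5
```

The opening is now 0.154, about 13 mm, at 58 N, so the stem is held. I'll lift it and look at the holder.

Emit:
jog_arm(plan=[[[0,0,0],[0,0,-20],255],[[0,0,0],[0,0,-60],255],[[0,0,0],[0,0,-100],255],[[0,0,-6],[30,-15,-125],255],[[0,0,-12],[65,-35,-125],255],[[0,0,-18],[100,-55,-125],255],[[0,0,-18],[135,-75,-125],255],[[0,0,-18],[135,-75,-125],255]])

```text
t: 4.75
tcp_pos: [0.5289, -0.0592, 0.1691]
ee_rot: [[-0.055, 0.998, -0.001], [0.998, 0.055, 0.001], [0.001, -0.001, -1.0]]
wrist_force: [0.3, 0.3, -1.4]
width: 0.145
grasp_force: 58.6
```

Emit:
jog_arm(plan=[[[0,0,0],[0,0,0],255],[[0,0,0],[0,0,0],255],[[0,0,0],[0,0,0],255]])

```text
t: 5.05
tcp_pos: [0.531, -0.0638, 0.1692]
ee_rot: [[-0.051, 0.999, 0.0], [0.999, 0.051, -0.0], [-0.0, 0.0, -1.0]]
wrist_force: [0.6, 0.2, -1.4]
width: 0.145
grasp_force: 58.6
```

```bash
python3 - <<'E'
from h import *
im,T,s=snap('wrist','w3.png');print(T,s['t'],s['width']); np.save('T3.npy',T)
E
```

```text
[[-0.0513  0.9987  0.0001  0.531 ]
 [ 0.9987  0.0513 -0.0002 -0.0638]
 [-0.0002  0.0001 -1.      0.1692]
 [ 0.      0.      0.      1.    ]] 5.05 0.14534500460976912
```

View pics/w3.png

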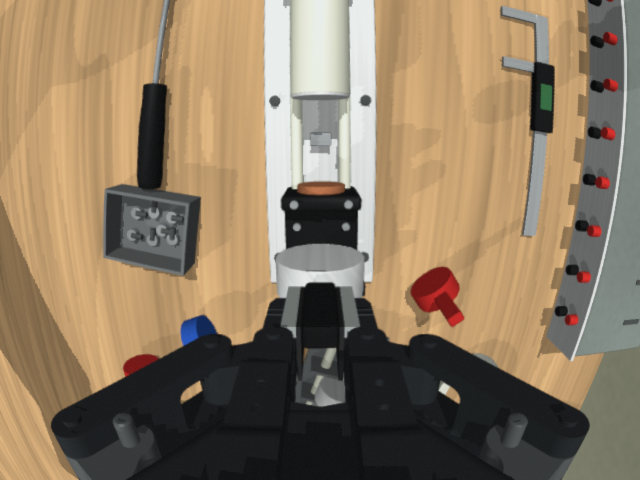

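The wrist view shows the spacer held upright and in line with the holder. The copper contact is at rows 183-193, cols 297-345, and the cell's end edge is at row 97, cols 290-349.

```bash
cat >> h.py <<'E'
def holder(im,T,v=1):
    hsv=cv2.cvtColor(im,cv2.COLOR_BGR2HSV)
    m=cv2.inRange(hsv,(3,110,60),(14,255,255));m[:, :250]=0;m[:,400:]=0
    n,l,st,c=cv2.connectedComponentsWithStats(m);i=1+np.argmax(st[1:,4]);x,y,w,h,a=st[i]
    g=im[:,x:x+w].min(2)
    if v: print('orange',st[i],c[i])
    xs=[np.where(m[r])[0] for r in range(y,y+h)];k=int(np.argmax([len(q) for q in xs]))
    A=onz('wrist',(xs[k][0],y+k),.055,T);B=onz('wrist',(xs[k][-1]+1,y+k),.055,T)
    return A,B,(y,y+h,x,x+w)
E
python3 - <<'E'
from h import *
T=np.load('T3.npy');im=cv2.imread('pics/w3.png');Ti=np.linalg.inv(T)
A,B,b=holder(im,T);print(A,B,np.linalg.norm(A-B),b,'tool',(Ti@np.append((A+B)/2,1))[:3]*1e3)
print('col',im[60:190:1,320].min(1))
g=im.min(2).astype(int)
for r in (20,50,80,110,150,170,250): print(r,[ (c,g[r,c+2]-g[r,c-2]) for c in range(255,390) if abs(g[r,c+2]-g[r,c-2])>50])
for P in [(.02,.055)]: pass
for r in (97,98): 
    P=onz('wrist',(320,r),.078,T);print('cell',P,(Ti@np.append(P,1))[:3]*1e3)
E
```

```text
orange [297 182  48  14 552] [320.4837 188.2736]
[ 0.5114 -0.0377  0.055 ] [ 0.5493 -0.0358  0.055 ] 0.0378859931134005 (np.int32(182), np.int32(196), np.int32(297), np.int32(345)) tool [ 27.0803   0.7097 114.1895]
col [229 229 229 229 229 228 228 228 228 228 228 228 228 228 228 228 228 228
 227 228 227 228 227 227 227 227 227 227 227 226 225 225 233 228 184 111
  97  98  97 101 122 133 135 134 134 135 135 135 134 134 134 134 136 139
 136 134 133 134 138 136 134 134 135 136 135 136 134 133 133 134 134 132
 111 112 117 154 162 161 161 161 158 156 156 157 156 128 130 133 137 137
 134 133 141 196 219 218 216 216 218 219 218 215 216 216 216 215 216 214
 214 214 214 214 214 214 214 214 214 213 213 212 190 133  63  48  48  50
  55  73  80  79]
20 [(262, np.int64(62)), (263, np.int64(106)), (264, np.int64(112)), (265, np.int64(107)), (266, np.int64(52)), (288, np.int64(-79)), (289, np.int64(-82)), (290, np.int64(-64)), (348, np.int64(85)), (349, np.int64(96)), (350, np.int64(99)), (372, np.int64(-59)), (373, np.int64(-102)), (374, np.int64(-114)), (375, np.int64(-103)), (376, np.int64(-59))
[... 1680 characters left out ...]
(300, np.int64(-62)), (303, np.int64(56)), (304, np.int64(71)), (336, np.int64(-75)), (337, np.int64(-67)), (340, np.int64(59)), (341, np.int64(59)), (351, np.int64(51)), (373, np.int64(-53)), (374, np.int64(-114)), (375, np.int64(-116)), (376, np.int64(-105)), (377, np.int64(-72))]
250 [(268, np.int64(97)), (269, np.int64(103)), (270, np.int64(102)), (271, np.int64(54)), (282, np.int64(-66)), (283, np.int64(-75)), (284, np.int64(-64)), (357, np.int64(70)), (358, np.int64(93)), (359, np.int64(66)), (371, np.int64(-58)), (372, np.int64(-95)), (373, np.int64(-103)), (374, np.int64(-88))]
cell [0.5259 0.0338 0.078 ] [97.7859 -0.1032 91.1759]
cell [0.5259 0.0331 0.078 ] [97.0581 -0.1029 91.1761]
```

Emit:
jog_arm(plan=[[[0,0,0],[45,0,0],255],[[0,0,0],[84,0,0],255],[[0,0,0],[84,0,30],255],[[0,0,0],[84,0,65],255],[[0,0,0],[84,0,90],255],[[0,0,0],[84,0,103],255],[[0,0,0],[84,0,107],255],[[0,0,0],[84,0,107],255]])

```text
t: 5.9
tcp_pos: [0.5266, 0.0206, 0.0624]
ee_rot: [[-0.052, 0.999, -0.0], [0.999, 0.052, 0.0], [0.0, -0.0, -1.0]]
wrist_force: [0.8, 0.1, -1.1]
width: 0.147
grasp_force: 58.7
```

Emit:
jog_arm(plan=[[[0,0,0],[0,0,1],255],[[0,0,0],[0,0,2],255],[[0,0,0],[0,0,2],255]])

```text
t: 6.2
tcp_pos: [0.5269, 0.021, 0.061]
ee_rot: [[-0.052, 0.999, 0.001], [0.999, 0.052, 0.0], [0.0, 0.001, -1.0]]
wrist_force: [-0.7, 0.1, -0.6]
width: 0.148
grasp_force: 58.7
```

Emit:
jog_arm(plan=[[[0,0,0],[0,0,1],255],[[0,0,0],[0,0,2],255],[[0,0,0],[0,0,2],255]])

```text
t: 6.5
tcp_pos: [0.5271, 0.021, 0.0594]
ee_rot: [[-0.052, 0.999, 0.001], [0.999, 0.052, -0.0], [-0.0, 0.001, -1.0]]
wrist_force: [-2.0, 0.3, 11.1]
width: 0.15
grasp_force: 60.2
```

Emit:
jog_arm(plan=[[[0,0,0],[0,-0.3,-1],255],[[0,0,0],[2,-0.3,-1],255],[[0,0,0],[3,-0.3,-1],255],[[0,0,0],[3,-0.3,-1],255]])

```text
t: 6.9
tcp_pos: [0.5266, 0.024, 0.0595]
ee_rot: [[-0.053, 0.999, 0.001], [0.999, 0.053, -0.0], [-0.0, 0.001, -1.0]]
wrist_force: [2.3, -1.7, 2.9]
width: 0.149
grasp_force: 59.2
```

Emit:
jog_arm(plan=[[[0,0,0],[1,0.2,0],255],[[0,0,0],[2,0.2,0],255],[[0,0,0],[2,0.2,0],255]])

```text
t: 7.2
tcp_pos: [0.5264, 0.0258, 0.0595]
ee_rot: [[-0.053, 0.999, 0.001], [0.999, 0.053, -0.0], [-0.0, 0.001, -1.0]]
wrist_force: [2.6, -4.8, 4.2]
width: 0.15
grasp_force: 59.4
```

Emit:
jog_arm(plan=[[[0,0,0],[0,0,0],0],[[0,0,0],[0,0,0],0],[[0,0,0],[0,0,0],0],[[0,0,0],[0,0,0],0],[[0,0,0],[0,0,0],0],[[0,0,0],[0,0,-40],0],[[0,0,0],[0,0,-85],0],[[0,0,0],[0,0,-110],0]])

```text
t: 8.0
tcp_pos: [0.5271, 0.0261, 0.1723]
ee_rot: [[-0.052, 0.999, 0.003], [0.999, 0.052, 0.0], [0.0, 0.003, -1.0]]
wrist_force: [0.3, -0.2, 0.1]
width: 1.007
grasp_force: 0.0
```

```bash
python3 - <<'E'
from h import *
im,T,s=snap('wrist','w4.png');print(T[:3,3],s['t'],s['width'])
im,T,s=snap('side','s4.png')
E
```

```text
[0.5271 0.0261 0.1723] 8.0 1.0065310530626854
```

Emit:
jog_arm(plan=[[[0,0,6],[-50,4,0],0],[[0,0,12],[-100,8,0],0],[[0,0,18],[-150,12,0],0],[[0,0,18],[-200,16,0],0],[[0,0,18],[-250,18,0],0],[[0,0,18],[-276,18,0],0],[[0,0,18],[-276,18,0],0],[[0,0,18],[-276,18,0],0]])

```text
t: 8.9
tcp_pos: [0.5575, -0.2486, 0.168]
ee_rot: [[0.26, 0.966, -0.002], [0.966, -0.26, 0.001], [0.001, -0.002, -1.0]]
wrist_force: [0.4, 0.3, -0.0]
width: 1.001
grasp_force: 0.0
```

```bash
python3 - <<'E'
from h import *
s=manip.get_state();print(s['tcp_pos'],s['ee_rot'])
T=np.linalg.inv(toolT(s))
for P in [(.559,-.249,.0446),(.55,-.284,.0446)]: print((T@np.append(P,1))[:3]*1e3)
# stem presence in rack from side view
im=cv2.imread('pics/s4.png');print([int(im[int(v)+4,int(u)-1].max()) for u,v in [(408.2,392.5),(404.5,369.2),(400.7,347.5),(397.2,328)]])
E
```

```text
[ 0.5575 -0.2486  0.168 ] [[ 0.2603  0.9655 -0.0018]
 [ 0.9655 -0.2603  0.0012]
 [ 0.0007 -0.002  -1.    ]]
[ -0.039    1.7763 123.3973]
[-36.1752   2.1967 123.3712]
[26, 9, 16, 125]
```

Emit:
jog_arm(plan=[[[0,0,0],[0,1.5,40],0],[[0,0,0],[0,1.5,80],0],[[0,0,0],[0,1.5,110],0],[[0,0,0],[0,1.5,122],0],[[0,0,0],[0,1.5,122],0],[[0,0,0],[0,1.5,122],0]])

```text
t: 9.5
tcp_pos: [0.5606, -0.2487, 0.0483]
ee_rot: [[0.258, 0.966, 0.001], [0.966, -0.258, -0.0], [-0.0, 0.001, -1.0]]
wrist_force: [0.3, -0.1, 0.1]
width: 1.001
grasp_force: 0.0
```

Emit:
jog_arm(plan=[[[0,0,0],[0,0,0],255],[[0,0,0],[0,0,0],255],[[0,0,0],[0,0,0],255],[[0,0,0],[0,0,0],255],[[0,0,0],[0,0,0],255],[[0,0,0],[0,0,0],255],[[0,0,0],[0,0,0],255]])

```text
t: 10.2
tcp_pos: [0.5596, -0.2491, 0.0477]
ee_rot: [[0.259, 0.966, -0.0], [0.966, -0.259, 0.0], [-0.0, -0.0, -1.0]]
wrist_force: [-2.1, 0.7, 5.6]
width: 0.146
grasp_force: 58.4
```

Emit:
jog_arm(plan=[[[0,0,0],[0,0,-20],255],[[0,0,0],[0,0,-60],255],[[0,0,0],[0,0,-100],255],[[0,0,-6],[40,-16,-120],255],[[0,0,-12],[80,-33,-120],255],[[0,0,-18],[120,-50,-120],255],[[0,0,-18],[160,-66,-120],255],[[0,0,-18],[195,-80,-120],255]])

```text
t: 11.0
tcp_pos: [0.5323, -0.0382, 0.1672]
ee_rot: [[-0.052, 0.999, -0.0], [0.999, 0.052, 0.0], [0.0, -0.0, -1.0]]
wrist_force: [0.1, 0.7, -0.5]
width: 0.145
grasp_force: 58.8
```

Emit:
jog_arm(plan=[[[0,0,0],[10,0,0],255],[[0,0,0],[10,0,0],255],[[0,0,0],[10,0,0],255],[[0,0,0],[10,0,0],255]])

```text
t: 11.4
tcp_pos: [0.5327, -0.0313, 0.1672]
ee_rot: [[-0.051, 0.999, 0.0], [0.999, 0.051, -0.0], [-0.0, -0.0, -1.0]]
wrist_force: [0.8, -0.6, -1.7]
width: 0.147
grasp_force: 58.8
```

```bash
python3 - <<'E'
from h import *
im,T,s=snap('wrist','w5.png');print(T,s['width'])
Ti=np.linalg.inv(T);A,B,b=holder(im,T);print(np.linalg.norm(A-B),'contact tool',(Ti@np.append((A+B)/2,1))[:3]*1e3)
# stem top of placed spacer (z .120)
pred=(.5264,.0258,.120);print('pred stem px',proj('wrist',np.array(pred),T),'target tool',[(Ti@np.append(P,1))[:3]*1e3 for P in [(.5277,.003,.0627)]])
m=(im.max(2)<45).astype(np.uint8);m[240:]=0;m[:,:280]=0;m[:,360:]=0
n,l,st,c=cv2.connectedComponentsWithStats(m)
for i in range(1,n):
    if st[i,4]>60: print(st[i],c[i],(Ti@np.append(onz('wrist',c[i],.12,T),1))[:3]*1e3)
E
```

```text
[[-0.0513  0.9987  0.      0.5327]
 [ 0.9987  0.0513 -0.0003 -0.0313]
 [-0.0003 -0.     -1.      0.1672]
 [ 0.      0.      0.      1.    ]] 0.14674222449938792
orange [293 220  47  18 704] [316.179  228.7614]
0.03771426430296245 contact tool [ -3.3992  -2.8812 112.1853]
pred stem px [314.4391 156.4168] target tool [array([ 34.5373,  -3.2619, 104.4727])]
[305 148  21  17 335] [314.997  156.1552] [57.5123 -3.0585 47.165 ]
[280 224  74  16 437] [317.6522 234.7254] [ 8.7749 -1.5093 47.1812]
```

Emit:
jog_arm(plan=[[[0,0,0],[34,-3.2,0],255],[[0,0,0],[34,-3.2,30],255],[[0,0,0],[34,-3.2,60],255],[[0,0,0],[34,-3.2,85],255],[[0,0,0],[34,-3.2,98],255],[[0,0,0],[34,-3.2,102],255],[[0,0,0],[34,-3.2,103],255],[[0,0,0],[34,-3.2,104],255]])

```text
t: 12.25
tcp_pos: [0.5285, 0.0035, 0.0642]
ee_rot: [[-0.052, 0.999, 0.002], [0.999, 0.052, 0.0], [-0.0, 0.002, -1.0]]
wrist_force: [-0.7, 0.3, -1.3]
width: 0.148
grasp_force: 58.9
```

Emit:
jog_arm(plan=[[[0,0,0],[0,0,0.5],255],[[0,0,0],[1,0,0.5],255],[[0,0,0],[2,0,0.5],255],[[0,0,0],[2,0,0.5],255]])

```text
t: 12.65
tcp_pos: [0.5277, 0.0058, 0.0632]
ee_rot: [[-0.053, 0.999, 0.001], [0.999, 0.053, -0.0], [-0.0, 0.001, -1.0]]
wrist_force: [0.4, -1.2, -1.7]
width: 0.151
grasp_force: 58.9
```

Emit:
jog_arm(plan=[[[0,0,0],[0,0,0.7],255],[[0,0,0],[0,0,1.4],255],[[0,0,0],[1,0,1.4],255],[[0,0,0],[1,0,1.4],255]])

```text
t: 13.05
tcp_pos: [0.5282, 0.0064, 0.0624]
ee_rot: [[-0.053, 0.999, 0.002], [0.999, 0.053, -0.001], [-0.001, 0.002, -1.0]]
wrist_force: [-1.2, -2.2, 10.5]
width: 0.149
grasp_force: 60.3
```

Emit:
jog_arm(plan=[[[0,0,0],[0,0,-0.7],0],[[0,0,0],[0,0,-0.7],0],[[0,0,0],[0,0,-0.7],0],[[0,0,0],[0,0,-0.7],0],[[0,0,0],[0,0,-0.7],0],[[0,0,0],[0,0,-40],0],[[0,0,0],[0,0,-85],0],[[0,0,0],[0,0,-110],0]])

```text
t: 13.85
tcp_pos: [0.5285, 0.0068, 0.1744]
ee_rot: [[-0.052, 0.999, 0.003], [0.999, 0.052, 0.0], [-0.0, 0.003, -1.0]]
wrist_force: [0.4, 0.4, -0.1]
width: 1.001
grasp_force: 0.0
```

Emit:
jog_arm(plan=[[[0,0,6],[-50,2,0],0],[[0,0,12],[-100,4,0],0],[[0,0,18],[-150,6,0],0],[[0,0,18],[-200,6,0],0],[[0,0,18],[-250,6,0],0],[[0,0,18],[-291,6,0],0],[[0,0,18],[-291,6,0],0],[[0,0,18],[-291,6,0],0]])

```text
t: 14.65
tcp_pos: [0.5481, -0.2842, 0.1709]
ee_rot: [[0.261, 0.965, -0.001], [0.965, -0.261, 0.001], [0.0, -0.001, -1.0]]
wrist_force: [-0.1, 1.1, 0.9]
width: 1.002
grasp_force: 0.0
```

```bash
python3 - <<'E'
from h import *
T=np.linalg.inv(toolT());print((T@np.array([.550,-.2848,.0477,1]))[:3]*1e3,T[:3,:3])
E
```

```text
[ -0.0975   2.0885 123.1635] [[ 0.2608  0.9654  0.0005]
 [ 0.9654 -0.2608 -0.0009]
 [-0.0007  0.0007 -1.    ]]
```

Emit:
jog_arm(plan=[[[0,0,0],[0,1.2,40],0],[[0,0,0],[0,1.2,80],0],[[0,0,0],[0,1.2,110],0],[[0,0,0],[0,1.2,123],0],[[0,0,0],[0,1.2,123],0],[[0,0,0],[0,1.2,123],0]])

```text
t: 15.25
tcp_pos: [0.5506, -0.2836, 0.0496]
ee_rot: [[0.258, 0.966, 0.001], [0.966, -0.258, -0.001], [-0.0, 0.001, -1.0]]
wrist_force: [1.6, 0.2, 0.5]
width: 0.999
grasp_force: 0.0
```

Emit:
jog_arm(plan=[[[0,0,0],[0,0,0],255],[[0,0,0],[0,0,0],255],[[0,0,0],[0,0,0],255],[[0,0,0],[0,0,0],255],[[0,0,0],[0,0,0],255],[[0,0,0],[0,0,0],255],[[0,0,0],[0,0,0],255]])

```text
t: 15.95
tcp_pos: [0.5501, -0.2841, 0.0488]
ee_rot: [[0.259, 0.966, 0.001], [0.966, -0.259, -0.0], [-0.0, 0.001, -1.0]]
wrist_force: [0.3, -0.4, 5.4]
width: 0.144
grasp_force: 58.6
```

Emit:
jog_arm(plan=[[[0,0,0],[0,0,-20],255],[[0,0,0],[0,0,-60],255],[[0,0,0],[0,0,-100],255],[[0,0,-6],[40,-15,-120],255],[[0,0,-12],[80,-30,-120],255],[[0,0,-18],[120,-45,-120],255],[[0,0,-18],[165,-60,-120],255],[[0,0,-18],[212,-76,-120],255]])

```text
t: 16.75
tcp_pos: [0.5305, -0.058, 0.1682]
ee_rot: [[-0.052, 0.999, -0.0], [0.999, 0.052, 0.0], [0.0, -0.0, -1.0]]
wrist_force: [-0.4, 0.0, -1.3]
width: 0.145
grasp_force: 58.7
```

Emit:
jog_arm(plan=[[[0,0,0],[0,0,0],255],[[0,0,0],[0,0,0],255],[[0,0,0],[0,0,0],255],[[0,0,0],[0,0,0],255]])

```text
t: 17.15
tcp_pos: [0.5312, -0.0605, 0.1682]
ee_rot: [[-0.051, 0.999, -0.0], [0.999, 0.051, -0.0], [-0.0, -0.0, -1.0]]
wrist_force: [-0.0, -0.2, -0.7]
width: 0.149
grasp_force: 58.7
```

```bash
python3 - <<'E'
from h import *
im,T,s=snap('wrist','w6.png');print(T,s['width'])
Ti=np.linalg.inv(T);A,B,b=holder(im,T);print(np.linalg.norm(A-B),'contact tool',(Ti@np.append((A+B)/2,1))[:3]*1e3)
for P in [(.5264,.0258,.12),(.5282,.0064,.12)]: print('pred',proj('wrist',np.array(P),T),(Ti@np.append(P,1))[:3]*1e3)
m=(im.max(2)<45).astype(np.uint8);m[240:]=0;m[:,:280]=0;m[:,360:]=0
n,l,st,c=cv2.connectedComponentsWithStats(m)
for i in range(1,n):
    if st[i,4]>60: print(st[i],c[i],(Ti@np.append(onz('wrist',c[i],.12,T),1))[:3]*1e3)
E
```

```text
[[-0.0509  0.9987 -0.0002  0.5312]
 [ 0.9987  0.0509 -0.0002 -0.0605]
 [-0.0002 -0.0002 -1.      0.1682]
 [ 0.      0.      0.      1.    ]] 0.14870026829225147
orange [297 186  48  14 587] [320.2726 192.4293]
0.037818580265455495 contact tool [ 24.8283   0.7097 113.2143]
pred [319.4514 108.2006] [86.489  -0.4068 48.2029]
pred [320.7965 140.349 ] [67.0225  0.4028 48.2064]
[310 102  21  17 259] [319.4054 111.5792] [84.4366 -0.4334 48.2033]
[310 134  21  15 260] [319.4692 141.5923] [66.2701 -0.3899 48.2068]
[ 282  191   78   49 2783] [320.604  217.6547] [19.4564  0.3238 48.2155]
```

Emit:
jog_arm(plan=[[[0,0,0],[41,0.3,0],255],[[0,0,0],[41,0.3,30],255],[[0,0,0],[41,0.3,50],255],[[0,0,0],[41,0.3,50],255],[[0,0,0],[41,0.3,75],255],[[0,0,0],[41,0.3,96],255],[[0,0,0],[41,0.3,102],255],[[0,0,0],[41,0.3,103.5],255]])

```text
t: 18.0
tcp_pos: [0.5294, -0.019, 0.065]
ee_rot: [[-0.051, 0.999, -0.001], [0.999, 0.051, -0.0], [0.0, -0.001, -1.0]]
wrist_force: [0.0, 0.8, -1.1]
width: 0.145
grasp_force: 58.7
```

Emit:
jog_arm(plan=[[[0,0,0],[0,0,0.5],255],[[0,0,0],[0,0,1.2],255],[[0,0,0],[0,0,1.2],255]])

```text
t: 18.3
tcp_pos: [0.5302, -0.0186, 0.0648]
ee_rot: [[-0.052, 0.999, 0.002], [0.999, 0.052, -0.0], [-0.0, 0.002, -1.0]]
wrist_force: [-1.4, -0.6, 3.7]
width: 0.146
grasp_force: 59.4
```

Emit:
jog_arm(plan=[[[0,0,0],[0,-0.4,0],255],[[0,0,0],[1.5,-0.4,0.6],255],[[0,0,0],[3,-0.4,0.6],255],[[0,0,0],[3,-0.4,0.6],255]])

```text
t: 18.7
tcp_pos: [0.5291, -0.0161, 0.0637]
ee_rot: [[-0.053, 0.999, 0.001], [0.999, 0.053, -0.001], [-0.002, 0.001, -1.0]]
wrist_force: [-1.9, -6.0, 6.8]
width: 0.149
grasp_force: 59.8
```

Emit:
jog_arm(plan=[[[0,0,0],[0,0,-0.6],0],[[0,0,0],[0,0,-0.6],0],[[0,0,0],[0,0,-0.6],0],[[0,0,0],[0,0,-0.6],0],[[0,0,0],[0,0,-0.6],0],[[0,0,0],[0,0,-40],0],[[0,0,0],[0,0,-85],0],[[0,0,0],[0,0,-110],0]])

```text
t: 19.5
tcp_pos: [0.53, -0.0155, 0.1761]
ee_rot: [[-0.052, 0.999, 0.003], [0.999, 0.052, -0.0], [-0.0, 0.003, -1.0]]
wrist_force: [0.4, -0.1, -0.1]
width: 0.997
grasp_force: 0.0
```

Emit:
jog_arm(plan=[[[0,0,0],[-50,0,0],255],[[0,0,0],[-90,0,0],255],[[0,0,0],[-112,0,0],255],[[0,0,0],[-112,0,0],255],[[0,0,0],[-112,0,0],255],[[0,0,0],[-112,0,0],255],[[0,0,0],[-112,0,0],255]])

```text
t: 20.2
tcp_pos: [0.5346, -0.1263, 0.173]
ee_rot: [[-0.053, 0.999, -0.0], [0.999, 0.053, 0.0], [0.0, -0.0, -1.0]]
wrist_force: [0.2, 0.4, 0.4]
width: 0.002
grasp_force: 0.0
```

```bash
python3 - <<'E'
from h import *
im,T,s=snap('wrist','w7.png');print(T,s['width'])
Ti=np.linalg.inv(T);A,B,b=holder(im,T);print(np.linalg.norm(A-B),'contact tool',(Ti@np.append((A+B)/2,1))[:3]*1e3)
E
```

```text
[[-0.0535  0.9986 -0.0002  0.5346]
 [ 0.9986  0.0535  0.0003 -0.1263]
 [ 0.0003 -0.0002 -1.      0.173 ]
 [ 0.      0.      0.      1.    ]] 0.0019977082868334597
orange [297 103  48   8 344] [320.8227 106.7703]
0.03660548525231082 contact tool [ 93.5283   1.0565 118.0355]
```

View pics/w7.png

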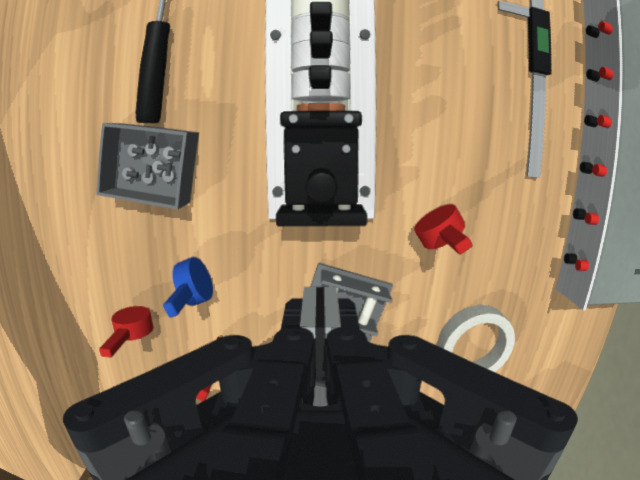

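The picture shows three spacers in line between the contact, row 107, and the cell. The knob is at (321,183), directly ahead of the shut fingers. Next I go down behind the knob and push.

Emit:
jog_arm(plan=[[[0,0,0],[0,1,45],255],[[0,0,0],[0,1,90],255],[[0,0,0],[0,1,120],255],[[0,0,0],[0,1,132],255],[[0,0,0],[0,1,136],255],[[0,0,0],[0,1,136],255],[[0,0,0],[3,1,136],255],[[0,0,0],[3,1,136],255]])

```text
t: 21.05
tcp_pos: [0.5366, -0.1242, 0.0385]
ee_rot: [[-0.052, 0.999, 0.002], [0.999, 0.052, -0.0], [-0.001, 0.002, -1.0]]
wrist_force: [0.9, 0.3, 1.1]
width: -0.001
grasp_force: 0.0
```

Emit:
jog_arm(plan=[[[0,0,0],[2,0,0],255],[[0,0,0],[4,0,0],255],[[0,0,0],[6,0,0],255],[[0,0,0],[8,0,0],255],[[0,0,0],[10,0,0],255],[[0,0,0],[10,0,0],255]])

```text
t: 21.65
tcp_pos: [0.5349, -0.114, 0.037]
ee_rot: [[-0.053, 0.999, -0.0], [0.999, 0.053, 0.0], [0.0, -0.0, -1.0]]
wrist_force: [-0.7, -0.5, 0.4]
width: -0.002
grasp_force: 0.0
```

Emit:
jog_arm(plan=[[[0,0,0],[1,0,0],255],[[0,0,0],[2,0,0],255],[[0,0,0],[3,0,0],255],[[0,0,0],[4,0,0],255],[[0,0,0],[5,0,0],255],[[0,0,0],[6,0,0],255],[[0,0,0],[6,0,0],255]])

```text
t: 22.35
tcp_pos: [0.5346, -0.1082, 0.0371]
ee_rot: [[-0.052, 0.999, -0.0], [0.999, 0.052, 0.0], [0.0, -0.0, -1.0]]
wrist_force: [-1.1, -0.3, -0.1]
width: 0.0
grasp_force: 0.1
```

Emit:
jog_arm(plan=[[[0,0,0],[1,0,0],255],[[0,0,0],[2,0,0],255],[[0,0,0],[3,0,0],255],[[0,0,0],[4,0,0],255],[[0,0,0],[4,0,0],255]])

```text
t: 22.85
tcp_pos: [0.5344, -0.1046, 0.0371]
ee_rot: [[-0.053, 0.999, 0.0], [0.999, 0.053, -0.001], [-0.001, -0.0, -1.0]]
wrist_force: [-0.3, -3.9, -1.4]
width: -0.001
grasp_force: 2.3
```

```bash
python3 - <<'E'
from h import *
im,T,s=snap('wrist','w8.png');Ti=np.linalg.inv(T);A,B,b=holder(im,T);print((A+B)/2,'contact tool',(Ti@np.append((A+B)/2,1))[:3]*1e3,s['wrist_force'],s['tcp_pos'])
E
```

```text
orange [ 274  107   89   16 1292] [317.9288 114.4311]
[ 0.5295 -0.0245  0.055 ] contact tool [ 80.245   -0.6914 -17.9623] [-0.2859 -3.9214 -1.4161] [ 0.5344 -0.1046  0.0371]
```

Emit:
jog_arm(plan=[[[0,0,0],[1,0,0],255],[[0,0,0],[2,0,0],255],[[0,0,0],[3,0,0],255],[[0,0,0],[3,0,0],255]])

```text
t: 23.3
tcp_pos: [0.5345, -0.1045, 0.0372]
ee_rot: [[-0.054, 0.999, 0.001], [0.999, 0.054, -0.005], [-0.005, 0.0, -1.0]]
wrist_force: [-0.1, -22.9, -2.4]
width: -0.0
grasp_force: 11.4
```

Emit:
jog_arm(plan=[[[0,0,0],[1,0,0],255],[[0,0,0],[2,0,0],255],[[0,0,0],[3,0,0],255],[[0,0,0],[3,0,0],255]])

```text
t: 23.7
tcp_pos: [0.5346, -0.1044, 0.0373]
ee_rot: [[-0.055, 0.998, 0.001], [0.998, 0.056, -0.009], [-0.009, 0.001, -1.0]]
wrist_force: [-2.3, -41.2, -5.0]
width: 0.0
grasp_force: 20.4
```

Emit:
jog_arm(plan=[[[0,0,0],[-1.7,0,0],255],[[0,0,0],[-3.4,0,0],255],[[0,0,0],[-3.4,0,0],255],[[0,0,0],[-3.4,0,0],255],[[0,0,0],[-3.4,0,0],255]])

```text
t: 24.2
tcp_pos: [0.5345, -0.1045, 0.0372]
ee_rot: [[-0.054, 0.999, 0.001], [0.999, 0.054, -0.004], [-0.004, 0.0, -1.0]]
wrist_force: [-1.4, -20.1, -2.8]
width: -0.0
grasp_force: 10.0
```

```bash
python3 - <<'E'
from h import *
im,T,s=snap('wrist','w9.png');print(s['wrist_force'],s['tcp_pos'])
Ti=np.linalg.inv(T)
m=cv2.inRange(cv2.cvtColor(im,cv2.COLOR_BGR2HSV),(3,110,60),(14,255,255))
for r in range(60,130,3): print(r,np.where(m[r,270:370])[0][[0,-1]]+270 if m[r,270:370].any() else '',im[r,285],im[r,320],[round(onz('wrist',(320,r),z,T)[1]*1e3,1) for z in (.074,.078)])
E
```

```text
[ -1.4498 -20.1435  -2.7733] [ 0.5345 -0.1045  0.0372]
60  [239 240 237] [51 49 49] [np.float64(-5.8), np.float64(-6.6)]
63  [239 240 237] [45 44 44] [np.float64(-7.0), np.float64(-7.8)]
66  [239 240 238] [40 39 38] [np.float64(-8.2), np.float64(-8.9)]
69  [241 241 240] [30 29 28] [np.float64(-9.3), np.float64(-10.0)]
72  [239 240 238] [24 24 22] [np.float64(-10.5), np.float64(-11.1)]
75  [241 241 239] [17 14 15] [np.float64(-11.6), np.float64(-12.3)]
78  [242 243 241] [14 14 13] [np.float64(-12.8), np.float64(-13.4)]
81  [244 244 243] [17 17 17] [np.float64(-13.9), np.float64(-14.5)]
84  [244 245 243] [17 18 17] [np.float64(-15.1), np.float64(-15.6)]
87  [243 244 242] [17 16 16] [np.float64(-16.2), np.float64(-16.7)]
90  [243 245 243] [30 30 30] [np.float64(-17.4), np.float64(-17.8)]
93  [245 246 245] [193 195 191] [np.float64(-18.5), np.float64(-18.9)]
96  [244 245 243] [195 196 192] [np.float64(-19.6), np.float64(-20.0)]
99  [243 244 243] [192 194 190] [np.float64(-20.8), np.float64(-21.1)]
102  [242 243 242] [192 193 189] [np.float64(-21.9), np.float64(-22.2)]
105  [234 236 234] [138 140 138] [np.float64(-23.0), np.float64(-23.3)]
108 [288 352] [ 78  94 122] [ 66  96 151] [np.float64(-24.2), np.float64(-24.4)]
111 [275 362] [ 52  77 122] [ 66  97 154] [np.float64(-25.3), np.float64(-25.5)]
114 [274 362] [ 51  76 120] [ 67  98 155] [np.float64(-26.4), np.float64(-26.6)]
117 [274 362] [ 72 106 167] [ 67  98 154] [np.float64(-27.5), np.float64(-27.7)]
120 [274 362] [ 73 108 168] [ 65  94 147] [np.float64(-28.7), np.float64(-28.8)]
123 [276 281] [35 42 58] [21 22 25] [np.float64(-29.8), np.float64(-29.9)]
126  [42 41 40] [28 26 26] [np.float64(-30.9), np.float64(-31.0)]
129  [50 49 49] [29 28 27] [np.float64(-32.0), np.float64(-32.1)]
```

The spacer's rear edge (y ≈ -22.5 mm) meets the contact (y ≈ -23 mm). The carriage has moved about 12 mm of its 30 and I'm pressing with a steady 20 N, so I'll hand in.

```bash
python3 -c "
from station import manip;print(manip.sign_off())"
```

```text
the job is handed in; nothing more can be done
None
```

Three spacers stand between the carriage and the cell. The carriage is pressed tight on them at about 20 N, roughly 12 mm into its 30 mm travel. The job is handed in, but no verdict was returned; the push briefly reached 41 N before I backed it off.

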